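# Close the pitcher rinser: slide its cover home and lock the catch

### The arm

A 6-joint arm with a two-finger parallel gripper is mounted at the origin on a cart in front of the work surface, level with it; the furniture and walls round the work are solid. World frame = base frame: x ahead of the robot, y to its left, z up, the work surface at z = 0. Lengths are in m, angles in rad, forces in N, time in s.
With the tool pointing down it reaches from about 0.3 to 0.875 m from the base axis. Payload 6.4 kg.
Tool frame: the origin (TCP) lies midway between the tips of the shut fingers; the grasp point (between the pads) lies 19 mm behind it (ctrl.pinch_z is the distance from the TCP to the grasp point, in m); z points along the fingers, y is the line along which they close (so a half turn about z gives the same grasp; the last joint's range is limited). The gripper opens to 85 mm and grips with 20 to 120 N. Pads are 22 mm wide; open, the fingers measure 114 mm over their backs; the gripper's body (76 mm by 85 mm) begins 54 mm behind the grasp point. The pads swing forward as they close: fully open they stand 13 mm farther back than shut.
Start: joints at [-1.346, 0.181, 1.607, -0, 1.354, -0.206], TCP at [0.24, -0.522, 0.231] pointing down, gripper open.
Joint ranges: [-2.99, 2.99], [-0.89, 2.07], [0.3, 2.58], [-1.14, 4.28], [0, 2.63], [-3.12, 3.12]. Speed limits (rad/s): [2.57, 2.57, 3.01, 3.14, 3.14, 3.14].

### API

Orientations are given as a unit quaternion [w, x, y, z].
In Python, from bench import ctrl gives the robot as it stands.
- The arm moves only by the tool apply_moves, never from a script. Its argument "moves" is a list of rows, each an object with "jaw": the opening, from 0 (shut) to 1 (fully open); "offset": the shift along the tool's x, y, z in mm, a list of three; "rot": the turn, a rotation vector about the tool's x, y, z in degrees, a list of three. In form: [{"jaw": jaw, "offset": [dx, dy, dz], "rot": [ax, ay, az]}, ...]. A call has exactly 5 rows; each row shifts and turns the commanded pose from where the row before left it, along the tool's axes as they then stand; what a row does not reach is not made up. A row lasts 1/8 s, in which the tool goes at most 62.5 mm and 10.7 degrees, less where a joint would pass 70% of its speed; a pose out of reach is approached as far as the arm can. A call is refused whole if a number of a shift passes 62.5 or a number of a turn 10.7, either way. A call with a gripper value outside its range is refused whole. The fingers move at their own pace and stop on an object; the grip force is fixed at half the most. Time passes only in rows, so rows that do not move let the fingers close, or fill a call up. It gives the time, the measured TCP pose, the force, the opening and the grip force at its end, in the units of the state.
- ctrl.get_obs(): the state, without advancing time (a new reading comes with each control period).
- ctrl.camera(name): name is "scene" or "top"; returns (picture, depth): 480x640x3 uint8, red, green, blue; 480x640 float32, m along the optical axis (not along the pixel's ray), 0 where there is no reading.
- ctrl.camera_params(name): a dict with "K" (3x3 intrinsics, pixels), "cam_to_world" (4x4, takes a point from camera to world coordinates). Camera axes: x right, y down, z forward; pixel columns grow to the right and rows downward; lengths in m; the calibration is good to about 2 mm. A picture is of the moment at which its call begins. camera_params takes no time and is no camera call.
- ctrl.hand_in(): hands the job in; it is judged then, once.
Trained networks look in the newest picture that a camera, given by its name, has taken for a name from the list of things; names that differ only in an ending like _2 or _b are one class to them, and where a whole thing is asked for, a point or a joint stands for the part that bears it (a point fixed in the world has none). Each returns a list of dicts, best first, with "score" (0 to 1); they miss things now and then, are a little off and sometimes report something else, mostly with a low value. They report only what shows in the picture. A call takes as long as a camera call. They do not tell look-alikes from the thing itself.
- ctrl.outline_of(camera, target): "region" (480x640 bool, what is visible of it) and "position" ([column, row] in pixels, amid what is visible of it).
The state is a dict: "time_s": time; "q": joint angles; "dq": joint speeds; "joint_efforts": joint torques, N m; "eef_pos": TCP position; "eef_rot": TCP orientation; "wrist_force": force on the tool from outside, world axes, zero at the start; "torque": the same for the moment, N m; "opening": opening from 0.0 (shut) to 1.0 (fully open); "grasp_force": force on a finger pad.
Only numpy, scipy, OpenCV 4.12 (cv2) and the standard library are available. Lean on these libraries where they do the work, as an engineer would, in place of code of your own. Each camera call takes 0.05 s, during which the arm holds its last target. There are 200 camera calls.

### The job

Close up the pitcher rinser for the night: slide the blue cover plate along the grey metal deck, without lifting it off the deck, until it drops flush into the open pocket. Then use the red-handled key, not your fingers, to turn the brass catch clockwise until it stops with its tongue over the cover, and stand the key upright on the counter again. Leave the milk jug, the cup and the purple tin where they stand.

Things in the scene. Friction and masses are not known exactly. Their poses are not given: they have to be found in the camera images.
- rinser: Low grey metal deck of the pitcher rinser, fixed to the counter: 150 mm (its x) by 340 mm (its y), flat top 24 mm high, no rims. Origin: centre of its underside; z up. The part towards its -y end is a plain landing on which the cover starts; towards +y comes the pocket, and beyond it the catch. Place and heading vary.
- pocket (a point): Centre of the ledge on which the seated cover rests: x 0, y +65, z 16 mm in the rinser's frame, axes as the rinser's. The pocket is 124 mm (x) by 114 mm (y), 8 mm deep from deck top to ledge, with a 1.5 mm bevel round its mouth. Inside the ledge an open basin, 100 by 90 mm, goes 12 mm deeper.
- cover: Loose blue plate, 120 mm (its x) by 110 mm (its y) by 8 mm, 0.2 to 0.33 kg: 2 mm play on each side in the pocket, top flush with the deck when seated. Origin: centre of the plate's underside; z up. Starts on the landing within 0.15 rad of the rinser's heading; seated, its heading is the rinser's (half a turn also fits).
- cover_bar (a point): Top centre of the cover's black upright grip bar, 38 mm above the plate's underside, over its centre. The bar is 60 mm long (cover's x) and 10 mm thick (cover's y): pinch it across y. Its foot, 64 by 18 mm, reaches 11 mm above the underside.
- catch (a joint): Angle (rad) of the brass swivel catch about its upright pivot: starts at 0 to 0.12 (open, clear of the pocket), grows clockwise seen from above, stops at 1.25 (locked: tongue points to the rinser's -y and overlaps the cover's edge by about 12 mm). Stays where it is left; 0.05 N m turns it. It passes 2 mm over the deck, so only over a cover that is fully down.
- catch_pivot (a point): On the catch's fixed pivot axis at the top of its drive fin: x 0, y +144, z 44 mm in the rinser's frame (20 mm above the deck). The brass fin is an upright bar 30 mm long, 6 mm thick, 14 mm high, centred on the axis and lying along the tongue. Under it is a disc 32 mm across, top 6 mm above the deck.
- catch_tip (a point): End of the catch's tongue (12 mm wide), 34 mm from the pivot axis and 6 mm above the deck. The horizontal direction from catch_pivot to here is that of tongue and fin.
- key: Loose key, 94 mm tall, 0.12 kg, standing upright on its foot on the counter. Origin: centre of its underside; z up. Steel foot 38 mm (its x) by 26.6 mm (its y), 26 mm high, with a slot in its underside along the whole x length, 10.6 mm wide, 18 mm deep: it goes over the fin with 2.3 mm play a side, and turns about 0.15 rad before it drives.
- key_grip (a point): Centre of the key's flat red grip, 72 mm above its underside on its axis. The grip is 34 mm along the key's x, 14 mm thick along its y and 44 mm high; pinch it across y. A stem 14 mm across joins it to the foot. Pushed fully on, the key's underside rests on the catch's disc, 30 mm above the rinser's origin.
- jug: Steel milk jug standing on the counter, 101 x 70 x 90 mm, origin under its centre. Leave it alone.
- cup: White espresso cup standing on the counter, 59 x 83 x 52 mm, origin under its centre. Leave it alone.
- caddy: Small round purple tin, 68 mm across, 80 mm high, origin under its centre. Leave it alone.
Things that resemble listed ones, but are neither listed nor needed, are in the scene too. Of the things that look like the key, take the one that is farthest to the robot's left at the start.

How it is judged:
On the way, in this order (a step that is already met when the one before it is completed fails the run):
1. the cover lies flush in the pocket while the catch is still open (z of cover in the frame of pocket below 0.002 m and x of cover in the frame of pocket between -0.006 and 0.006 m and y of cover in the frame of pocket between -0.006 and 0.006 m and angle between the x axis of cover and the x axis of pocket, either way round below 0.1 rad and value of joint catch below 0.4 rad), for 0.2 s.
2. the catch is turned to its stop over the seated cover (z of cover in the frame of pocket below 0.002 m and x of cover in the frame of pocket between -0.006 and 0.006 m and y of cover in the frame of pocket between -0.006 and 0.006 m and angle between the x axis of cover and the x axis of pocket, either way round below 0.1 rad and value of joint catch above 1.05 rad), for 0.2 s.
At the end, for the whole second after the job is handed in: The cover rests on the pocket's ledge (within 2 mm in height, 6 mm in the plane, 0.1 rad), the catch stands beyond 1.05 rad of its 1.25 rad, and the key stands upright (within 0.1 rad) and still on the counter itself (all of step 2 and angle between key's own z axis and vertical below 0.1 rad and height (world z) of key between -0.006 and 0.006 m and linear speed of each of key, cover below 0.02 m/s); the robot touches nothing.
It fails at once if the cover is lifted more than 12 mm off the deck (z of cover in the frame of pocket above 0.02 m).
It fails at once if the gripper or arm touches the catch itself (contact force between any of the fingers, the arm and catch above 1 N).
It fails at once if the milk jug, cup or purple tin is moved more than 30 mm (distance of any of jug, cup, caddy from where it was at the start of the episode above 0.03 m).
It fails at once if the milk jug, cup or purple tin is tipped (angle between any of jug, cup, caddy's own z axis and vertical above 0.4 rad).
It also fails if it takes over 70 s, if anything falls off the work surface, if the arm or the gripper's body presses on something with over 40 N, if the wrist force passes 120 N, or if a joint passes its speed limit or range.

## Working session

There is one attempt and no reset: what is moved stays moved. The work goes in short steps, Python scripts to look and compute and a tool call to move; the robot and the scene stay as the last step left them, time stands still between calls to the robot, and variables do not carry over. Pictures are saved under pics/ and viewed, at most 12 in all, crops included, and the job is handed in when it is done.

Besides the shell and the picture viewer there is one more tool, called by a JSON object that holds its "op" and its "data". apply_moves: Moves the arm, as the interface text tells. Its arguments: {"type":"object","properties":{"moves":{"type":"array"}},"required":["moves"]}

```bash
mkdir -p pics; cat > h.py <<'E'
import numpy as np, cv2
from bench import ctrl
def cam(n):
    p=ctrl.camera_params(n); return np.array(p["K"]),np.array(p["cam_to_world"])
def world(n,d):
    K,T=cam(n); v,u=np.mgrid[0:480,0:640]
    P=np.stack([(u-K[0,2])/K[0,0]*d,(v-K[1,2])/K[1,1]*d,d,np.ones_like(d)],-1)
    return (P@T.T)[...,:3]
def save(n,img): cv2.imwrite("pics/"+n,img[...,::-1])
E
python3 - <<'E'
from h import *
print(ctrl.get_obs())
for n in ["scene","top"]:
    im,d=ctrl.camera(n); save(n+"0.png",im); np.savez("/tmp/"+n,im=im,d=d); W=world(n,d)
    print(n,cam(n)[1].round(3).tolist(),cam(n)[0].round(1).tolist())
    for t in ["rinser","cover","cover_bar","catch","key","jug","cup","caddy"]:
        for r in ctrl.outline_of(n,t)[:4]:
            m=r["region"]&(d>0)
            if m.sum()==0: continue
            p=W[m]; print(t,round(r["score"],2),np.round(r["position"]),np.median(p,0).round(3),p.min(0).round(3),p.max(0).round(3),m.sum())
E
```

```text
{'time_s': 0.0, 'q': array([-1.34630522e+00,  1.81547769e-01,  1.60803991e+00,  1.69597414e-05,
        1.35380761e+00, -2.06335564e-01]), 'dq': array([-3.53741922e-04,  2.23021398e-04, -1.30790908e-04,  1.29347843e-03,
       -3.11536066e-04,  7.25503913e-05]), 'joint_efforts': array([-1.77790273e-03, -4.44879842e+01, -3.51341665e+01, -3.63814679e-04,
        8.93039221e-03,  3.28997851e-05]), 'eef_pos': array([ 0.24000517, -0.52188773,  0.23036497]), 'eef_rot': array([-9.01352458e-04,  9.76888122e-01,  2.13749350e-01,  9.72159254e-08]), 'wrist_force': array([ 0.42512231,  0.59883049, -0.32256025]), 'torque': array([-0.01423136,  0.05233388,  0.00017161]), 'grasp_force': 0.0, 'opening': 1.0013317443945875}
scene [[-0.467, -0.605, 0.645, -0.331], [-0.884, 0.303, -0.356, 0.614], [0.02, -0.737, -0.676, 0.988], [0.0, 0.0, 0.0, 1.0]] [[447.2, 0.0, 330.7], [0.0, 447.2, 240.0], [0.0, 0.0, 1.0]]
rinser 0.64 [296. 274.] [0.505 0.26  0.021] [ 0.431  0.037 -0.005] [0.626 0.383 0.046] 3418
cover 0.6 [336. 257.] [0.504 0.137 0.033] [0.444 0.067 0.022] [0.58  0.195 0.065] 1025
cover_bar 0.91 [337
[... 808 characters left out ...]
37.] [0.527 0.348 0.032] [0.507 0.334 0.021] [0.557 0.367 0.048] 177
key 0.65 [463. 272.] [ 0.439 -0.214  0.056] [ 0.421 -0.253 -0.   ] [ 0.46  -0.203  0.1  ] 302
key 0.57 [499. 291.] [ 0.397 -0.293  0.057] [ 0.376 -0.343 -0.004] [ 0.421 -0.28   0.1  ] 343
key 0.19 [176. 204.] [0.61  0.477 0.08 ] [ 0.583  0.451 -0.004] [0.672 0.547 0.087] 876
jug 0.92 [158. 257.] [0.481 0.526 0.035] [ 0.436  0.486 -0.004] [0.539 0.565 0.093] 996
jug 0.3 [234. 240.] [0.525 0.348 0.033] [0.508 0.338 0.026] [0.55  0.363 0.048] 126
cup 0.81 [408. 273.] [ 0.438 -0.087  0.025] [ 0.409 -0.131  0.003] [ 0.467 -0.05   0.06 ] 526
caddy 0.91 [176. 201.] [0.611 0.477 0.08 ] [ 0.583  0.451 -0.004] [0.672 0.547 0.087] 848
```

View pics/top0.png

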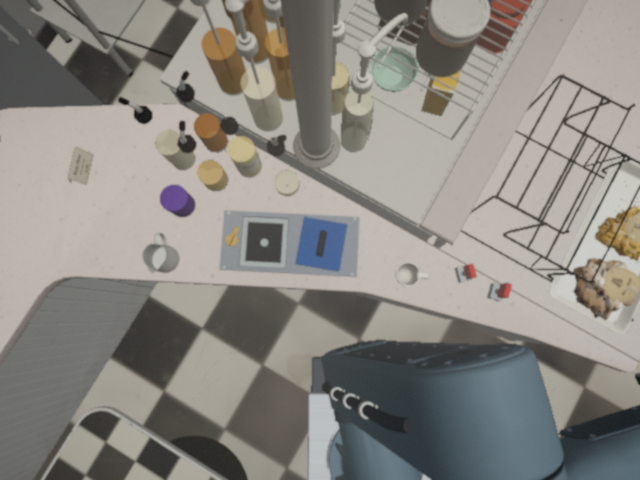

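View pics/scene0.png

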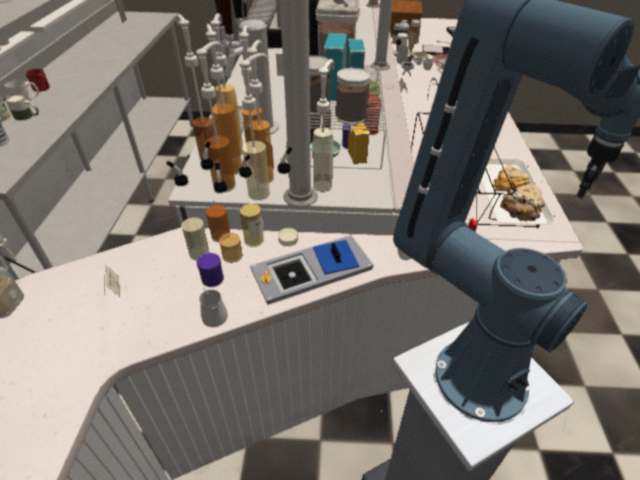

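The top view shows the rinser at about (290,243), the cover with its bar at (322,244), the open pocket at (264,242) and the catch at (233,237). The keys are at (463,272) and (499,291); the one at (463,272) is farther left, so I take that one. The scene view agrees. Next I fit the poses.

```bash
cat >> h.py <<'E'
def rect(p):
    c,s,a=cv2.minAreaRect((p[:,:2]*1000).astype(np.float32)); return np.round(c,1),np.round(s,1),round(a,1)
def heights(P): return np.round(np.percentile(P[:,2],[2,50,98]),4)
E
python3 - <<'E'
from h import *
for n in ["top","scene"]:
    z=np.load(f"/tmp/{n}.npz"); im,d=z["im"].astype(int),z["d"]; W=world(n,d); R,G,B=im[...,0],im[...,1],im[...,2]
    box=lambda x0,x1,y0,y1,z0,z1:(W[...,0]>x0)&(W[...,0]<x1)&(W[...,1]>y0)&(W[...,1]<y1)&(W[...,2]>z0)&(W[...,2]<z1)
    m=box(.4,.64,0,.42,.018,.029); lab=cv2.connectedComponentsWithStats(box(.4,.64,0,.42,.014,.07).astype(np.uint8))
    print(n,"rinser",rect(W[m]),m.sum())
    blue=(B>R+40)&(B>G+25)
    m=box(.4,.62,.03,.24,.027,.036)&blue; print("cover",rect(W[m]),heights(W[m]),m.sum())
    m=box(.4,.62,.05,.22,.055,.075); print("bar",rect(W[m]),heights(W[m]),m.sum(), np.median(W[m],0).round(4))
    br=(R>B+50)&(R>G+10)&box(.45,.6,.3,.4,.015,.06); print("catch",rect(W[br]),br.sum())
    f=box(.45,.6,.3,.4,.036,.06); 
    if f.sum()>3: print("fin",rect(W[f]),heights(W[f]),f.sum())
    dark=box(.4,.62,.2,.33,-.01,.019)
    if dark.sum()>3: print("pocket",rect(W[dark]),heights(W[dark]))
    for y0,y1 in [(-.26,-.17),(-.36,-.26)]:
        for z0,z1 in [(.085,.105),(.04,.105),(.012,.03)]:
            k=box(.33,.5,y0,y1,z0,z1)
            if k.sum()>4: print("key",z0,rect(W[k]),heights(W[k]),k.sum(),W[k].mean(0).round(4))
    if n=="top":
        c=im[195:315,150:550].astype(np.uint8); 
        a=cv2.resize(c[:,60:210],None,fx=5,fy=5,interpolation=2); b=cv2.resize(c[50:110,290:370],None,fx=6,fy=6,interpolation=2); a=a[:,:790]
        out=np.zeros((600,790,3),np.uint8); out[:,:a.shape[1]]=a; out[:0]=0; save("crop.png",out)
        o2=cv2.resize(im[255:305,440:520].astype(np.uint8),None,fx=8,fy=8,interpolation=2); save("keys.png",o2)
E
```

```text
top rinser (array([542.9, 191.1]), array([372.1, 206.1]), 87.2) 3883
cover (array([511.8, 129.3]), array([108.5, 118.2]), 79.9) [0.0288 0.033  0.0357] 1661
bar (array([512.3, 128.8]), array([ 9.9, 58. ]), 80.3) [0.0579 0.0628 0.0678] 102 [0.5118 0.1292 0.0628]
catch (array([527. , 346.1]), array([27.7, 43.9]), 46.6) 141
fin (array([528.1, 347. ]), array([16.8, 42.1]), 83.7) [0.0361 0.0439 0.0474] 43
pocket (array([512.7, 264.9]), array([130. , 213.4]), 89.9) [-0.0028  0.0047  0.0185]
key 0.085 (array([ 441.8, -219.8]), array([33.5, 15.3]), 11.2) [0.0874 0.0945 0.0988] 99 [ 0.4414 -0.2187  0.0944]
key 0.04 (array([ 441.7, -219.2]), array([33.6, 15.9]), 9.3) [0.0471 0.0917 0.0986] 165 [ 0.4408 -0.2168  0.0837]
key 0.012 (array([ 441. , -218.6]), array([37.5, 27.2]), 13.9) [0.0139 0.0263 0.0296] 93 [ 0.4385 -0.2132  0.025 ]
key 0.085 (array([ 397.9, -298.1]), array([14.5, 34.8]), 72.7) [0.0859 0.0945 0.0995] 107 [ 0.3974 -0.2967  0.094 ]
key 0.04 (array([ 397.9, -297.5]), array([15.2, 35.1]), 76.9) [0.0499 0.0903 0.099 ] 182 [ 0.3973 -0.2949  0.0832]
key 0.012 (array([ 436.2, -309. ]), array([ 27.2, 119.2]), 73.5) [0.0123 0.0258 0.0296] 119 [ 0.3989 -0.2924  0.024 ]
scene rinser (array([540.7, 192. ]), array([376.3, 209.3]), 87.6) 2222
cover (array([514.3, 130.5]), array([111.9, 126.2]), 78.9) [0.0285 0.0323 0.0357] 838
bar (array([511.4, 132.6]), array([10.8, 61.4]), 79.6) [0.0556 0.0604 0.0644] 56 [0.5114 0.1337 0.0604]
catch (array([530.1, 346.2]), array([30.6, 55.3]), 48.9) 98
fin (array([518.5, 350.5]), array([11.1, 31.4]), 67.1) [0.0373 0.0431 0.0458] 21
pocket (array([510.9, 264.9]), array([130. , 217.8]), 89.9) [-0.0057  0.0043  0.0182]
key 0.085 (array([ 396.4, -294. ]), array([13.7, 34.2]), 70.4) [0.0855 0.0933 0.0976] 47 [ 0.3946 -0.2924  0.0926]
key 0.04 (array([ 396.4, -294.9]), array([15.8, 35.5]), 71.0) [0.066  0.0858 0.0968] 89 [ 0.3946 -0.2916  0.0848]
```

View pics/crop.png

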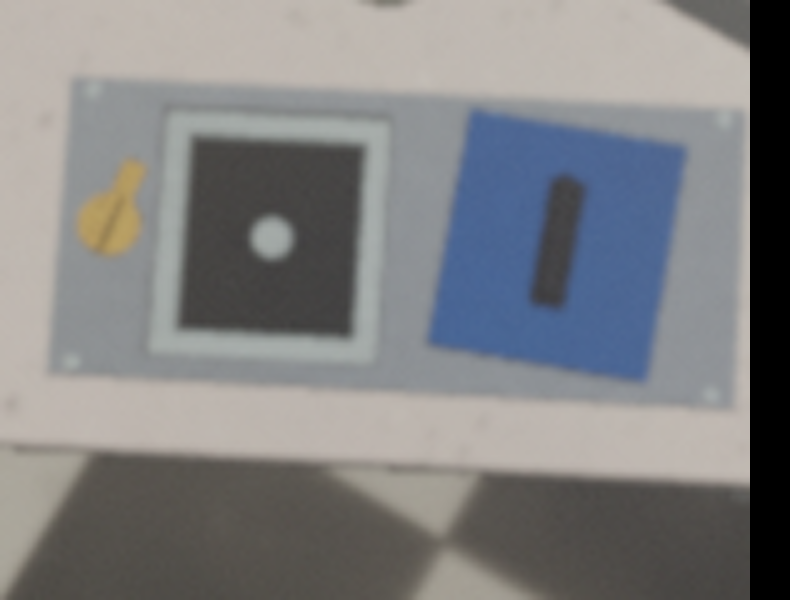

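View pics/keys.png

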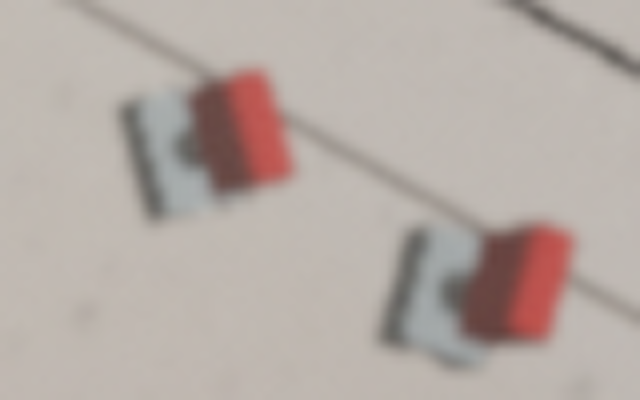

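The deck, pocket and cover edges show clearly in the crop, and the catch tongue points up and slightly right. From the keys crop, the left key's grip is turned by about 11°. I'll compute the rinser frame from the corners and check it against the given sizes.

```bash
cat >> h.py <<'E'
def pix(n,uv,z):
    K,T=cam(n); uv=np.atleast_2d(np.array(uv,float))
    r=np.c_[(uv[:,0]-K[0,2])/K[0,0],(uv[:,1]-K[1,2])/K[1,1],np.ones(len(uv))]@T[:3,:3].T
    return (T[:3,3]+r*((z-T[2,3])/r[:,2])[:,None])[:,:2]*1000
def crop(p): return (np.array(p,float)+.5)/5-.5+[210,195]
def fit(model,pts):
    m,p=np.array(model,float),np.array(pts); mc,pc=m.mean(0),p.mean(0); a,b=m-mc,p-pc
    th=np.arctan2((a[:,0]*b[:,1]-a[:,1]*b[:,0]).sum(),(a*b).sum()); R=np.array([[np.cos(th),-np.sin(th)],[np.sin(th),np.cos(th)]])
    t=pc-R@mc; return t,np.degrees(th),R,(p-m@R.T-t)
def yaw():
    w,x,y,z=ctrl.get_obs()["eef_rot"]; return np.degrees(np.arctan2(2*(x*y+w*z),1-2*(y*y+z*z)))
def plan(xyz,yw,n=5,via=None):
    """rows in tool axes from the measured pose to xyz (mm), yaw (deg)"""
    p=ctrl.get_obs()["eef_pos"]*1000; y0=yaw(); dy=(yw-y0+180)%360-180; d=np.array(xyz)-p
    print("at",p.round(1),round(y0,1),"d",d.round(1),"dyaw",round(dy,1))
    for i in range(n):
        a=np.radians(y0+dy*i/n); s=d/n
        print([round(s[0]*np.cos(a)+s[1]*np.sin(a),1),round(s[0]*np.sin(a)-s[1]*np.cos(a),1),round(-s[2],1)],round(-dy/n,2))
E
python3 - <<'E'
from h import *
# model pts in rinser frame (mm)
deck=pix("top",crop([(72,77),(745,108),(735,408),(48,375)]),.024); md=[(75,170),(75,-170),(-75,-170),(-75,170)]
pk=pix("top",crop([(166,110),(390,120),(376,362),(148,352)]),.024); mp=[(62,122),(62,8),(-62,8),(-62,122)]
for m,p in [(md,deck),(mp,pk),(md+mp,np.r_[deck,pk])]:
    t,th,R,e=fit(m,p); print(t.round(1),th.round(2),e.round(1).tolist())
cv=pix("top",crop([(470,110),(688,148),(645,382),(428,343)]),.032); tc,thc,_,e=fit([(60,55),(60,-55),(-60,-55),(-60,55)],cv); print("cover",tc.round(1),thc.round(2),e.round(1).tolist())
print("pocket",(R@[0,65]+t).round(1),"pivot",(R@[0,144]+t).round(1))
piv=pix("top",crop([(109,222)]),.035); tip=pix("top",crop([(134,165)]),.03); print("pivot seen",piv.round(1),tip.round(1))
plan((tc[0],tc[1],200),thc+180,15)
E
```

```text
[514.6 208.2] -2.5 [[0.3, -0.6], [0.1, 1.0], [-0.2, 0.3], [-0.2, -0.6]]
[514.4 207.6] -2.4 [[-1.0, -0.7], [-1.0, 0.7], [1.2, 0.5], [0.9, -0.5]]
[514.4 207.9] -2.47 [[0.5, -0.4], [0.2, 1.2], [-0.2, 0.6], [-0.0, -0.2], [-1.2, -0.9], [-1.1, 0.4], [1.1, 0.1], [0.7, -0.9]]
cover [511.5 129.3] -9.93 [[-0.9, 0.1], [-0.8, 0.2], [1.0, 0.8], [0.7, -1.2]]
pocket [517.2 272.9] pivot [520.7 351.8]
pivot seen [[521.7 350.9]] [[551.2 340.3]]
at [ 240.1 -522.4  231.3] 24.7 d [271.3 651.7 -31.3] dyaw 145.4
[np.float64(34.6), np.float64(-31.9), np.float64(2.1)] -9.69
[np.float64(39.5), np.float64(-25.6), np.float64(2.1)] -9.69
[np.float64(43.2), np.float64(-18.6), np.float64(2.1)] -9.69
[np.float64(45.7), np.float64(-11.1), np.float64(2.1)] -9.69
[np.float64(47.0), np.float64(-3.2), np.float64(2.1)] -9.69
[np.float64(46.8), np.float64(4.7), np.float64(2.1)] -9.69
[np.float64(45.4), np.float64(12.5), np.float64(2.1)] -9.69
[np.float64(42.6), np.float64(20.0), np.float64(2.1)] -9.69
[np.float64(38.6), np.float64(26.9), np.float64(2.1)] -9.69
[np.float64(33.6), np.float64(33.0), np.float64(2.1)] -9.69
[np.float64(27.5), np.float64(38.2), np.float64(2.1)] -9.69
[np.float64(20.7), np.float64(42.3), np.float64(2.1)] -9.69
[np.float64(13.3), np.float64(45.1), np.float64(2.1)] -9.69
[np.float64(5.5), np.float64(46.7), np.float64(2.1)] -9.69
[np.float64(-2.4), np.float64(47.0), np.float64(2.1)] -9.69
```

{"op": "apply_moves", "data": {"moves": [{"jaw":1,"offset":[35,-32,0],"rot":[0,0,-9.7]},{"jaw":1,"offset":[39,-26,0],"rot":[0,0,-9.7]},{"jaw":1,"offset":[43,-19,0],"rot":[0,0,-9.7]},{"jaw":1,"offset":[46,-11,0],"rot":[0,0,-9.7]},{"jaw":1,"offset":[47,-3,0],"rot":[0,0,-9.7]}]}}

```text
time_s: 1.52
eef_pos: [0.3307, -0.3034, 0.2315]
eef_rot: [0.0, 0.801, 0.598, 0.0]
wrist_force: [0.5, 0.4, 0.2]
opening: 0.999
grasp_force: 0.0
```

{"op": "apply_moves", "data": {"moves": [{"jaw":1,"offset":[47,5,0],"rot":[0,0,-9.7]},{"jaw":1,"offset":[45,12,0],"rot":[0,0,-9.7]},{"jaw":1,"offset":[43,20,0],"rot":[0,0,-9.7]},{"jaw":1,"offset":[39,27,0],"rot":[0,0,-9.7]},{"jaw":1,"offset":[34,33,0],"rot":[0,0,-9.7]}]}}

```text
time_s: 2.15
eef_pos: [0.4207, -0.085, 0.2316]
eef_rot: [0.001, 0.485, 0.875, 0.0]
wrist_force: [0.4, -0.4, -0.5]
opening: 1.001
grasp_force: 0.0
```

{"op": "apply_moves", "data": {"moves": [{"jaw":1,"offset":[27,38,5],"rot":[0,0,-9.7]},{"jaw":1,"offset":[21,42,5],"rot":[0,0,-9.7]},{"jaw":1,"offset":[13,45,5],"rot":[0,0,-9.7]},{"jaw":1,"offset":[5,47,5],"rot":[0,0,-9.7]},{"jaw":1,"offset":[-2,47,5],"rot":[0,0,-9.7]}]}}

```text
time_s: 2.78
eef_pos: [0.5109, 0.1319, 0.2063]
eef_rot: [0.0, 0.083, 0.997, -0.0]
wrist_force: [0.8, -0.3, 0.8]
opening: 1.001
grasp_force: 0.0
```

```bash
python3 - <<'E'
from h import *
o=ctrl.get_obs(); print(o["time_s"],o["q"].round(2))
plan((511.5,129.3,40),170.07,5)
E
```

```text
2.775 [ 0.03  0.1   1.75 -0.    1.29 -1.38]
at [510.9 131.9 206.3] 170.5 d [   0.6   -2.6 -166.3] dyaw -0.4
[np.float64(-0.2), np.float64(-0.5), np.float64(33.3)] 0.09
[np.float64(-0.2), np.float64(-0.5), np.float64(33.3)] 0.09
[np.float64(-0.2), np.float64(-0.5), np.float64(33.3)] 0.09
[np.float64(-0.2), np.float64(-0.5), np.float64(33.3)] 0.09
[np.float64(-0.2), np.float64(-0.5), np.float64(33.3)] 0.09
```

{"op": "apply_moves", "data": {"moves": [{"jaw":1,"offset":[0,-1,45],"rot":[0,0,0.4]},{"jaw":1,"offset":[0,-1,45],"rot":[0,0,0]},{"jaw":1,"offset":[0,0,40],"rot":[0,0,0]},{"jaw":1,"offset":[0,0,25],"rot":[0,0,0]},{"jaw":1,"offset":[0,0,12],"rot":[0,0,0]}]}}

```text
time_s: 3.4
eef_pos: [0.509, 0.1283, 0.0378]
eef_rot: [-0.001, 0.089, 0.996, -0.0]
wrist_force: [0.3, 0.1, -0.3]
opening: 1.001
grasp_force: 0.0
```

{"op": "apply_moves", "data": {"moves": [{"jaw":0.5,"offset":[0,0,0],"rot":[0,0,0]},{"jaw":0.3,"offset":[0,0,0],"rot":[0,0,0]},{"jaw":0.1,"offset":[0,0,0],"rot":[0,0,0]},{"jaw":0,"offset":[0,0,0],"rot":[0,0,0]},{"jaw":0,"offset":[0,0,0],"rot":[0,0,0]}]}}

```text
time_s: 4.03
eef_pos: [0.5108, 0.1285, 0.0403]
eef_rot: [0.001, 0.089, 0.996, 0.0]
wrist_force: [-0.9, 1.3, 6.3]
opening: 0.103
grasp_force: 61.1
```

```bash
python3 - <<'E'
from h import *
o=ctrl.get_obs(); print(o["time_s"],o["wrist_force"].round(1),o["opening"],o["grasp_force"])
plan((517.2,272.9,o["eef_pos"][2]*1000),177.53,8)
E
```

```text
4.025 [-0.9  1.3  6.3] 0.102847812274169 61.13142371177673
at [510.8 128.5  40.3] 169.8 d [  6.4 144.4   0. ] dyaw 7.7
[np.float64(2.4), np.float64(17.9), np.float64(-0.0)] -0.97
[np.float64(2.1), np.float64(17.9), np.float64(-0.0)] -0.97
[np.float64(1.8), np.float64(18.0), np.float64(-0.0)] -0.97
[np.float64(1.5), np.float64(18.0), np.float64(-0.0)] -0.97
[np.float64(1.2), np.float64(18.0), np.float64(-0.0)] -0.97
[np.float64(0.9), np.float64(18.0), np.float64(-0.0)] -0.97
[np.float64(0.6), np.float64(18.1), np.float64(-0.0)] -0.97
[np.float64(0.3), np.float64(18.1), np.float64(-0.0)] -0.97
```

{"op": "apply_moves", "data": {"moves": [{"jaw":0,"offset":[2.5,18,0],"rot":[0,0,-1]},{"jaw":0,"offset":[2.2,18,0],"rot":[0,0,-1]},{"jaw":0,"offset":[1.8,18,0],"rot":[0,0,-1]},{"jaw":0,"offset":[1.5,18,0],"rot":[0,0,-1]},{"jaw":0,"offset":[1.2,18,0],"rot":[0,0,-1]}]}}

```text
time_s: 4.65
eef_pos: [0.5148, 0.2184, 0.0403]
eef_rot: [0.001, 0.045, 0.999, -0.001]
wrist_force: [0.8, -4.2, 5.9]
opening: 0.098
grasp_force: 61.1
```

{"op": "apply_moves", "data": {"moves": [{"jaw":0,"offset":[0.9,18,0],"rot":[0,0,-1]},{"jaw":0,"offset":[0.6,18,0],"rot":[0,0,-1]},{"jaw":0,"offset":[0.3,12,0],"rot":[0,0,-0.7]},{"jaw":0,"offset":[0,0,0],"rot":[0,0,0]},{"jaw":0,"offset":[0,0,0],"rot":[0,0,0]}]}}

```text
time_s: 5.28
eef_pos: [0.5158, 0.2684, 0.0399]
eef_rot: [0.0, 0.022, 1.0, 0.001]
wrist_force: [-1.1, 2.3, 5.8]
opening: 0.099
grasp_force: 61.4
```

```bash
python3 - <<'E'
from h import *
o=ctrl.get_obs(); print(o["time_s"],o["wrist_force"].round(1),o["opening"],o["grasp_force"])
plan((516.8,272.9,o["eef_pos"][2]*1000),177.53,1)
im,d=ctrl.camera("top"); W=world("top",d); im=im.astype(int)
b=(im[...,2]>im[...,0]+40)&(im[...,2]>im[...,1]+25)&(W[...,2]>.015)&(W[...,2]<.045)&(W[...,1]>.1)&(W[...,1]<.36)&(W[...,0]<.62)
print(rect(W[b]),heights(W[b]),b.sum())
E
```

```text
5.275 [-1.1  2.3  5.8] 0.09943066223026462 61.355833411216736
at [515.8 268.4  39.9] 177.5 d [1.  4.5 0. ] dyaw 0.0
[np.float64(-0.8), np.float64(4.5), np.float64(-0.0)] -0.01
(array([510.7, 258.4]), array([ 66.5, 144.5]), 34.9) [0.0276 0.033  0.0372] 277
```

{"op": "apply_moves", "data": {"moves": [{"jaw":0,"offset":[-0.8,4.5,0],"rot":[0,0,0]},{"jaw":0,"offset":[0,0,0],"rot":[0,0,0]},{"jaw":0,"offset":[0,0,3],"rot":[0,0,0]},{"jaw":0,"offset":[0,0,3],"rot":[0,0,0]},{"jaw":0,"offset":[0,0,0],"rot":[0,0,0]}]}}

```text
time_s: 5.95
eef_pos: [0.5173, 0.2731, 0.0359]
eef_rot: [0.001, 0.021, 1.0, 0.001]
wrist_force: [-6.8, 1.8, 21.1]
opening: 0.103
grasp_force: 80.0
```

{"op": "apply_moves", "data": {"moves": [{"jaw":0.25,"offset":[0,0,-4],"rot":[0,0,0]},{"jaw":0.3,"offset":[0,0,0],"rot":[0,0,0]},{"jaw":0.5,"offset":[0,0,-20],"rot":[0,0,0]},{"jaw":0.8,"offset":[0,0,-60],"rot":[0,0,0]},{"jaw":1,"offset":[0,0,-60],"rot":[0,0,0]}]}}

```text
time_s: 6.58
eef_pos: [0.5161, 0.2711, 0.1792]
eef_rot: [-0.0, 0.022, 1.0, 0.0]
wrist_force: [-0.2, 1.1, 0.6]
opening: 0.9
grasp_force: 0.0
```

{"op": "apply_moves", "data": {"moves": [{"jaw":1,"offset":[0,-50,0],"rot":[0,0,0]},{"jaw":1,"offset":[0,-60,0],"rot":[0,0,0]},{"jaw":1,"offset":[0,-60,0],"rot":[0,0,0]},{"jaw":1,"offset":[0,-60,0],"rot":[0,0,0]},{"jaw":1,"offset":[0,-60,0],"rot":[0,0,0]}]}}

```text
time_s: 7.2
eef_pos: [0.5037, -0.0203, 0.1785]
eef_rot: [0.001, 0.022, 1.0, -0.0]
wrist_force: [1.2, -0.1, 0.1]
opening: 1.007
grasp_force: 0.0
```

```bash
python3 - <<'E'
from h import *
im,d=ctrl.camera("top"); np.savez("/tmp/top1",im=im,d=d); W=world("top",d); save("crop1.png",cv2.resize(im[195:290,210:360],None,fx=5,fy=5,interpolation=2))
I=im.astype(int)
b=(I[...,2]>I[...,0]+40)&(I[...,2]>I[...,1]+25)&(W[...,2]>.01)&(W[...,2]<.045)&(W[...,1]>.1)&(W[...,1]<.36)&(W[...,0]<.62)
print(rect(W[b]),heights(W[b]),b.sum())
P=W[b]; A=np.c_[P[:,:2]-P[:,:2].mean(0),np.ones(len(P))]; print(np.linalg.lstsq(A,P[:,2],rcond=None)[0])
im,d=ctrl.camera("scene"); save("s1.png",im)
E
```

```text
(array([518.1, 270.5]), array([108.8, 118.4]), 87.4) [0.0227 0.0294 0.0357] 1826
[-0.004229   -0.07220071  0.02932998]
```

View pics/crop1.png

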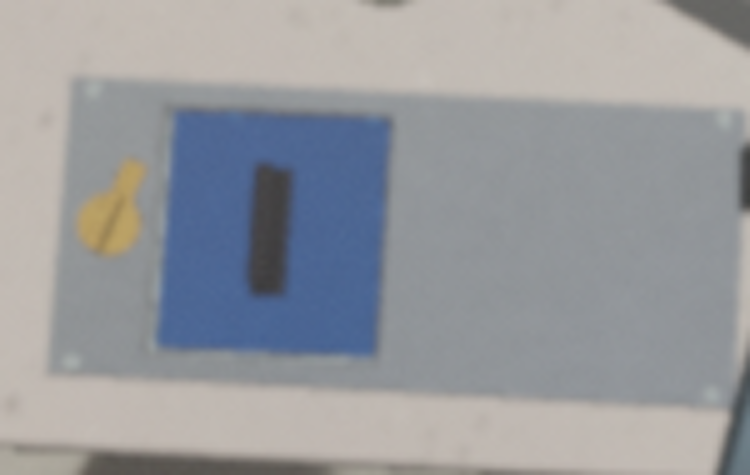

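The cover dropped at its +y edge, but the -y edge still rides the rim: it slopes 0.072 along y, and the gap shows on the catch side. It needs a nudge of about 2 mm in +y.

{"op": "apply_moves", "data": {"moves": [{"jaw":0.3,"offset":[0,58,0],"rot":[0,0,0]},{"jaw":0.3,"offset":[0,58,10],"rot":[0,0,0]},{"jaw":0.3,"offset":[0,58,20],"rot":[0,0,0]},{"jaw":0.3,"offset":[0,58,20],"rot":[0,0,0]},{"jaw":0.3,"offset":[0,58,20],"rot":[0,0,0]}]}}

```text
time_s: 7.92
eef_pos: [0.5163, 0.2741, 0.1077]
eef_rot: [0.0, 0.022, 1.0, 0.0]
wrist_force: [1.1, 0.5, 1.1]
opening: 0.299
grasp_force: 0.0
```

```bash
python3 - <<'E'
from h import *
plan((517.5,273,44),177.53,1)
o=ctrl.get_obs(); print(o["opening"])
E
```

```text
at [516.3 274.1 107.7] 177.5 d [  1.2  -1.1 -63.7] dyaw 0.0
[np.float64(-1.2), np.float64(-1.0), np.float64(63.7)] -0.03
0.2989793430740125
```

{"op": "apply_moves", "data": {"moves": [{"jaw":0.3,"offset":[-1,-1,30],"rot":[0,0,0]},{"jaw":0.3,"offset":[0,0,20],"rot":[0,0,0]},{"jaw":0.3,"offset":[0,0,14],"rot":[0,0,0]},{"jaw":0.3,"offset":[0,3,0],"rot":[0,0,0]},{"jaw":0.3,"offset":[0,3,0],"rot":[0,0,0]}]}}

```text
time_s: 8.55
eef_pos: [0.5188, 0.2761, 0.0443]
eef_rot: [0.001, 0.023, 1.0, 0.0]
wrist_force: [0.3, 0.1, 0.9]
opening: 0.3
grasp_force: 0.0
```

{"op": "apply_moves", "data": {"moves": [{"jaw":0.3,"offset":[0,1,0],"rot":[0,0,0]},{"jaw":0.3,"offset":[0,1,0],"rot":[0,0,0]},{"jaw":0.3,"offset":[0,1,0],"rot":[0,0,0]},{"jaw":0.3,"offset":[0,0.5,0],"rot":[0,0,0]},{"jaw":0.3,"offset":[0,0,0],"rot":[0,0,0]}]}}

```text
time_s: 9.18
eef_pos: [0.5179, 0.2797, 0.0433]
eef_rot: [-0.0, 0.022, 1.0, -0.0]
wrist_force: [0.4, -0.5, 1.3]
opening: 0.296
grasp_force: 0.0
```

{"op": "apply_moves", "data": {"moves": [{"jaw":0.3,"offset":[0,1,0],"rot":[0,0,0]},{"jaw":0.3,"offset":[0,1,0],"rot":[0,0,0]},{"jaw":0.3,"offset":[0,0.5,0],"rot":[0,0,0]},{"jaw":0.3,"offset":[0,0,0],"rot":[0,0,0]},{"jaw":0.3,"offset":[0,0,0],"rot":[0,0,0]}]}}

```text
time_s: 9.8
eef_pos: [0.518, 0.2821, 0.0432]
eef_rot: [-0.0, 0.022, 1.0, -0.0]
wrist_force: [-0.3, -0.9, -0.9]
opening: 0.3
grasp_force: 0.6
```

{"op": "apply_moves", "data": {"moves": [{"jaw":0.3,"offset":[0,1,0],"rot":[0,0,0]},{"jaw":0.3,"offset":[0,1,0],"rot":[0,0,0]},{"jaw":0.3,"offset":[0,0,0],"rot":[0,0,0]},{"jaw":0.3,"offset":[0,0,0],"rot":[0,0,0]},{"jaw":0.3,"offset":[0,0,0],"rot":[0,0,0]}]}}

```text
time_s: 10.42
eef_pos: [0.5179, 0.2837, 0.0432]
eef_rot: [-0.0, 0.022, 1.0, -0.0]
wrist_force: [-1.9, -4.4, 0.5]
opening: 0.3
grasp_force: 2.5
```

{"op": "apply_moves", "data": {"moves": [{"jaw":0.3,"offset":[0,-8,0],"rot":[0,0,0]},{"jaw":0.4,"offset":[0,0,-40],"rot":[0,0,0]},{"jaw":1,"offset":[0,-30,-60],"rot":[0,0,0]},{"jaw":1,"offset":[0,-60,-30],"rot":[0,0,0]},{"jaw":1,"offset":[0,-60,0],"rot":[0,0,0]}]}}

```text
time_s: 11.05
eef_pos: [0.5138, 0.1317, 0.1708]
eef_rot: [0.004, 0.021, 1.0, 0.001]
wrist_force: [1.3, -0.5, 0.2]
opening: 0.995
grasp_force: 0.0
```

{"op": "apply_moves", "data": {"moves": [{"jaw":1,"offset":[0,-60,0],"rot":[0,0,0]},{"jaw":1,"offset":[0,-60,0],"rot":[0,0,0]},{"jaw":1,"offset":[0,-60,0],"rot":[0,0,0]},{"jaw":1,"offset":[0,-20,0],"rot":[0,0,0]},{"jaw":1,"offset":[0,0,0],"rot":[0,0,0]}]}}

```text
time_s: 11.68
eef_pos: [0.503, -0.0689, 0.1675]
eef_rot: [0.001, 0.024, 1.0, 0.0]
wrist_force: [0.6, -0.1, 0.1]
opening: 0.997
grasp_force: 0.0
```

```bash
python3 - <<'E'
from h import *
im,d=ctrl.camera("top"); np.savez("/tmp/top2",im=im,d=d); W=world("top",d)
I=im.astype(int)
b=(I[...,2]>I[...,0]+40)&(I[...,2]>I[...,1]+25)&(W[...,2]>.01)&(W[...,2]<.045)&(W[...,1]>.1)&(W[...,1]<.36)&(W[...,0]<.62)
print(rect(W[b]),heights(W[b]),b.sum())
P=W[b]; A=np.c_[P[:,:2]-P[:,:2].mean(0),np.ones(len(P))]; print(np.linalg.lstsq(A,P[:,2],rcond=None)[0])
dk=(W[...,0]>.46)&(W[...,0]<.57)&(W[...,1]>.06)&(W[...,1]<.18)&(W[...,2]<.035); print("deck",np.median(W[dk],0))
# key, two views
R,G,B=I[...,0],I[...,1],I[...,2]
K=(W[...,0]>.38)&(W[...,0]<.5)&(W[...,1]>-.26)&(W[...,1]<-.17)
red=K&(R>G+60)&(W[...,2]>.085); print("grip top",rect(W[red]),heights(W[red]),red.sum(),W[red].mean(0))
plan((441.5,-219.3,180),191.5,11)
E
```

```text
(array([518., 275.]), array([108.7, 118.5]), 87.4) [0.0205 0.0254 0.03  ] 1854
[ 0.00132128 -0.00177925  0.02533613]
deck [0.51438461 0.11980922 0.02526886]Traceback (most recent call last):
  File "<stdin>", line 11, in <module>
  File "h.py", line 12, in heights
    def heights(P): return np.round(np.percentile(P[:,2],[2,50,98]),4)
                                    ~~~~~~~~~~~~~^^^^^^^^^^^^^^^^^^
    return _quantile_unchecked(
        a, q, axis, out, overwrite_input, method, keepdims, weights)
    return _ureduce(a,
                    func=_quantile_ureduce_func,
    ...<5 lines>...
                    overwrite_input=overwrite_input,
                    method=method)
    r = func(a, **kwargs)
    result = _quantile(arr,
                       quantiles=q,
    ...<2 lines>...
                       out=out,
                       weights=wgt)
    slices_having_nans = np.isnan(arr[-1, ...])
                                  ~~~^^^^^^^^^
IndexError: index -1 is out of bounds for axis 0 with size 0
```

Now the cover is flat and level with the deck (25.3 mm measured for both), so it is seated. Next is the key's pose from the first picture.

```bash
python3 - <<'E'
from h import *
c8=lambda p:(np.array(p,float)+.5)/8-.5+[440,255]
t,th,_,e=fit([(17,7),(17,-7),(-17,-7),(-17,7)],pix("top",c8([(228,78),(265,70),(293,178),(253,187)]),.094)); print(t.round(1),th.round(1),e.round(1).tolist())
plan((t[0],t[1],180),th+180,5)
E
```

```text
[ 440.3 -219.6] 11.6 [[-0.8, -1.7], [-1.2, 1.2], [0.9, 1.3], [1.1, -0.8]]
at [502.9 -67.8 167.3] 177.4 d [ -62.6 -151.8   12.7] dyaw 14.2
[np.float64(11.1), np.float64(-30.9), np.float64(-2.5)] -2.84
[np.float64(12.6), np.float64(-30.3), np.float64(-2.5)] -2.84
[np.float64(14.1), np.float64(-29.7), np.float64(-2.5)] -2.84
[np.float64(15.6), np.float64(-28.9), np.float64(-2.5)] -2.84
[np.float64(17.0), np.float64(-28.1), np.float64(-2.5)] -2.84
```

{"op": "apply_moves", "data": {"moves": [{"jaw":1,"offset":[11,-31,-2],"rot":[0,0,-2.8]},{"jaw":1,"offset":[12.5,-30,-2],"rot":[0,0,-2.8]},{"jaw":1,"offset":[14,-30,-2],"rot":[0,0,-2.8]},{"jaw":1,"offset":[15.5,-29,-2],"rot":[0,0,-2.8]},{"jaw":1,"offset":[17,-28,-2],"rot":[0,0,-2.8]}]}}

```text
time_s: 12.35
eef_pos: [0.4409, -0.2188, 0.1773]
eef_rot: [0.0, -0.102, 0.995, 0.0]
wrist_force: [0.2, -0.5, -0.6]
opening: 0.996
grasp_force: 0.0
```

```bash
python3 - <<'E'
from h import *
plan((441,-219.6,56),191.7,1); print(ctrl.get_obs()["q"].round(2))
im,d=ctrl.camera("scene"); save("s2.png",im[120:360,300:620].repeat(2,0).repeat(2,1))
E
```

```text
at [ 440.9 -218.8  177.3] -168.3 d [ 1.000e-01 -8.000e-01 -1.213e+02] dyaw 0.0
[np.float64(0.0), np.float64(-0.8), np.float64(121.3)] -0.0
[-0.7   0.05  1.87  0.    1.22 -2.48]
```

View pics/s2.png

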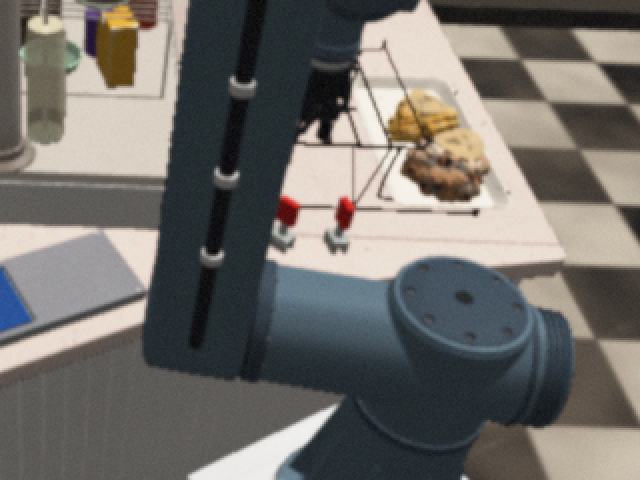

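The scene view shows both keys still standing, at crop positions (288,215) and (343,220), with the gripper above the left one. I'll descend on it.

{"op": "apply_moves", "data": {"moves": [{"jaw":1,"offset":[0,-1,40],"rot":[0,0,0]},{"jaw":1,"offset":[0,0,35],"rot":[0,0,0]},{"jaw":1,"offset":[0,0,30],"rot":[0,0,0]},{"jaw":1,"offset":[0,0,16],"rot":[0,0,0]},{"jaw":0.5,"offset":[0,0,0],"rot":[0,0,0]}]}}

```text
time_s: 13.02
eef_pos: [0.4406, -0.2191, 0.0554]
eef_rot: [-0.001, -0.101, 0.995, 0.001]
wrist_force: [-0.2, -1.0, -0.8]
opening: 0.814
grasp_force: 0.0
```

{"op": "apply_moves", "data": {"moves": [{"jaw":0.35,"offset":[0,0,0],"rot":[0,0,0]},{"jaw":0.25,"offset":[0,0,0],"rot":[0,0,0]},{"jaw":0.15,"offset":[0,0,0],"rot":[0,0,0]},{"jaw":0,"offset":[0,0,0],"rot":[0,0,0]},{"jaw":0,"offset":[0,0,0],"rot":[0,0,0]}]}}

```text
time_s: 13.65
eef_pos: [0.4414, -0.2209, 0.057]
eef_rot: [0.001, -0.1, 0.995, -0.001]
wrist_force: [-1.5, -0.5, 6.4]
opening: 0.16
grasp_force: 59.2
```

```bash
python3 - <<'E'
from h import *
plan((441,-219.6,200),191.7,3)
# key geometry in scene/top while still standing: none. fin angle:
z=np.load("/tmp/top2.npz"); im,d=z["im"],z["d"]
c=cv2.resize(im[220:255,215:260],None,fx=16,fy=16,interpolation=2); save("catch.png",c)
E
```

```text
at [ 441.4 -220.9   57. ] -168.5 d [ -0.4   1.3 143. ] dyaw 0.2
[np.float64(0.0), np.float64(0.5), np.float64(-47.7)] -0.08
[np.float64(0.0), np.float64(0.5), np.float64(-47.7)] -0.08
[np.float64(0.0), np.float64(0.5), np.float64(-47.7)] -0.08
```

View pics/catch.png

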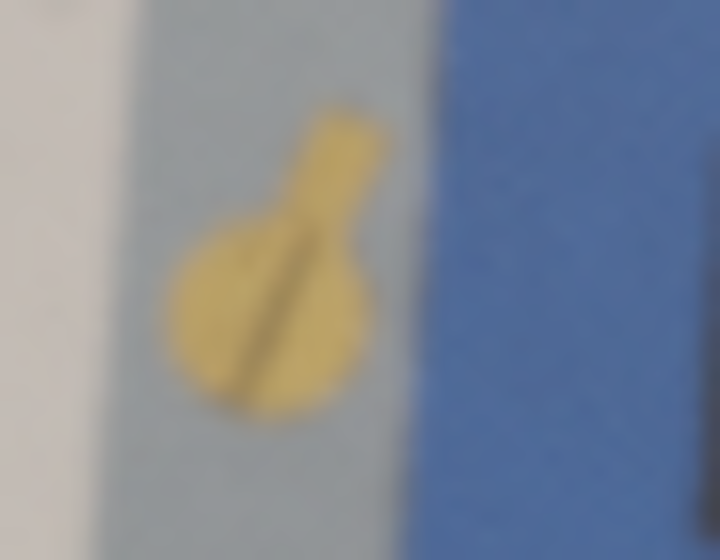

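```bash
python3 - <<'E'
from h import *
c=lambda p:(np.array(p,float)+.5)/16-.5+[215,220]
a=pix("top",c([(270,318)]),.030)[0]; b=pix("top",c([(348,118)]),.030)[0]; e=pix("top",c([(310,225),(235,410)]),.037)
print(a,b,np.hypot(*(b-a)),np.degrees(np.arctan2(*(b-a)[::-1])),np.degrees(np.arctan2(*(e[0]-e[1])[::-1])))
print(ctrl.get_obs()["wrist_force"])
E
```

```text
[521.4587237  351.82175385] [552.9944297  340.69324552] 33.441657407364076 -19.437222260008067 -20.210931510141478
[-1.47016555 -0.54634067  6.36788558]
```

{"op": "apply_moves", "data": {"moves": [{"jaw":0,"offset":[0,0,-20],"rot":[0,0,0]},{"jaw":0,"offset":[0,0,-30],"rot":[0,0,0]},{"jaw":0,"offset":[0,0,-40],"rot":[0,0,0]},{"jaw":0,"offset":[0,0,-40],"rot":[0,0,0]},{"jaw":0,"offset":[0,0,0],"rot":[0,0,0]}]}}

```text
time_s: 14.28
eef_pos: [0.4425, -0.2216, 0.1894]
eef_rot: [0.002, -0.1, 0.995, -0.002]
wrist_force: [0.1, -0.2, -1.3]
opening: 0.154
grasp_force: 58.7
```

```bash
python3 - <<'E'
from h import *
o=ctrl.get_obs(); print(o["opening"],o["wrist_force"])
plan((521,351.3,187),158,12)
E
```

```text
0.1541746676668096 [ 0.10541329 -0.24209474 -1.29035013]
at [ 442.5 -221.6  189.4] -168.5 d [ 78.5 572.9  -2.4] dyaw -33.5
[np.float64(-15.9), np.float64(45.5), np.float64(0.2)] 2.79
[np.float64(-13.7), np.float64(46.2), np.float64(0.2)] 2.79
[np.float64(-11.4), np.float64(46.8), np.float64(0.2)] 2.79
[np.float64(-9.1), np.float64(47.3), np.float64(0.2)] 2.79
[np.float64(-6.8), np.float64(47.7), np.float64(0.2)] 2.79
[np.float64(-4.5), np.float64(48.0), np.float64(0.2)] 2.79
[np.float64(-2.1), np.float64(48.1), np.float64(0.2)] 2.79
[np.float64(0.2), np.float64(48.2), np.float64(0.2)] 2.79
[np.float64(2.6), np.float64(48.1), np.float64(0.2)] 2.79
[np.float64(4.9), np.float64(47.9), np.float64(0.2)] 2.79
[np.float64(7.2), np.float64(47.6), np.float64(0.2)] 2.79
[np.float64(9.5), np.float64(47.2), np.float64(0.2)] 2.79
```

{"op": "apply_moves", "data": {"moves": [{"jaw":0,"offset":[-16,45.5,0],"rot":[0,0,2.7]},{"jaw":0,"offset":[-13.5,46,0],"rot":[0,0,2.7]},{"jaw":0,"offset":[-11.5,47,0],"rot":[0,0,2.7]},{"jaw":0,"offset":[-9,47,0],"rot":[0,0,2.7]},{"jaw":0,"offset":[-7,48,0],"rot":[0,0,2.7]}]}}

```text
time_s: 14.9
eef_pos: [0.4719, 0.0202, 0.1847]
eef_rot: [-0.001, 0.019, 1.0, 0.0]
wrist_force: [0.3, 0.5, -1.4]
opening: 0.159
grasp_force: 58.9
```

{"op": "apply_moves", "data": {"moves": [{"jaw":0,"offset":[-4.5,48,0],"rot":[0,0,2.7]},{"jaw":0,"offset":[-2,48,0],"rot":[0,0,2.7]},{"jaw":0,"offset":[0,48,0],"rot":[0,0,2.7]},{"jaw":0,"offset":[2.5,48,0],"rot":[0,0,2.7]},{"jaw":0,"offset":[5,48,0],"rot":[0,0,2.7]}]}}

```text
time_s: 15.52
eef_pos: [0.502, 0.2585, 0.1843]
eef_rot: [-0.001, 0.136, 0.991, -0.001]
wrist_force: [0.8, -0.3, -1.2]
opening: 0.152
grasp_force: 58.9
```

{"op": "apply_moves", "data": {"moves": [{"jaw":0,"offset":[7,47,0],"rot":[0,0,2.6]},{"jaw":0,"offset":[9.5,40,0],"rot":[0,0,2.5]},{"jaw":0,"offset":[0,0,20],"rot":[0,0,0]},{"jaw":0,"offset":[0,0,20],"rot":[0,0,0]},{"jaw":0,"offset":[0,0,0],"rot":[0,0,0]}]}}

```text
time_s: 16.15
eef_pos: [0.51, 0.3432, 0.1423]
eef_rot: [-0.003, 0.179, 0.984, -0.002]
wrist_force: [-0.4, -0.5, -1.3]
opening: 0.155
grasp_force: 59.0
```

```bash
python3 - <<'E'
from h import *
plan((521,351.8,110),159.3,1); print(ctrl.get_obs()["q"].round(2))
im,d=ctrl.camera("scene"); np.savez("/tmp/s3",im=im,d=d); save("s3.png",cv2.resize(im[210:330,190:350],None,fx=5,fy=5,interpolation=2))
W=world("scene",d);I=im.astype(int);r=(I[...,0]>I[...,1]+70)&(I[...,0]>I[...,2]+70)&(W[...,1]>.28)&(W[...,1]<.42)&(W[...,2]<.25)
print(r.sum(),W[r].mean(0),W[r].min(0),W[r].max(0))
E
```

```text
at [510.  343.2 142.3] 159.3 d [ 11.    8.6 -32.3] dyaw -0.0
[np.float64(-7.3), np.float64(12.0), np.float64(32.3)] 0.02
[ 0.4   0.36  1.57 -0.    1.22 -0.81]
208 [0.67451576 0.3796326  0.13396667] [0.48741295 0.33519844 0.10420772] [0.81559286 0.41986933 0.2043678 ]
```

View pics/s3.png

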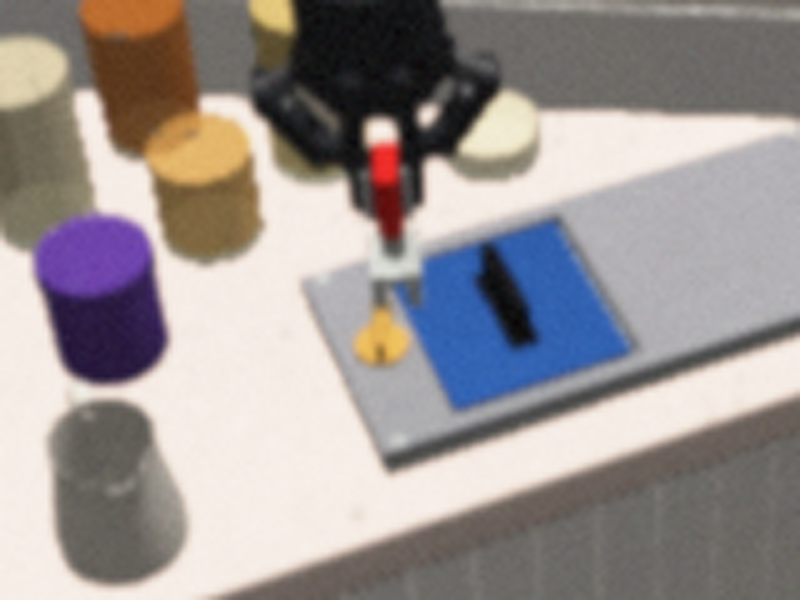

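The scene crop shows the key hanging upright at (390,210), its slot roughly in line with the fin at (380,345). The cover is flush, and the jug and tin are untouched.

{"op": "apply_moves", "data": {"moves": [{"jaw":0,"offset":[-7.3,12,10],"rot":[0,0,0]},{"jaw":0,"offset":[0,0,14],"rot":[0,0,0]},{"jaw":0,"offset":[0,0,8],"rot":[0,0,0]},{"jaw":0,"offset":[0,0,0],"rot":[0,0,0]},{"jaw":0,"offset":[0,0,0],"rot":[0,0,0]}]}}

```text
time_s: 16.82
eef_pos: [0.5232, 0.3539, 0.1145]
eef_rot: [0.0, 0.179, 0.984, 0.0]
wrist_force: [-0.7, 0.8, -1.1]
opening: 0.155
grasp_force: 59.1
```

```bash
python3 - <<'E'
from h import *
plan((521,351.8,88),159.3,1)
im,d=ctrl.camera("scene"); W=world("scene",d)
K,T=cam("scene")
def proj(p):
    q=np.linalg.inv(T)@np.r_[p,1]; return (K@q[:3]/q[2])[:2]
o=ctrl.get_obs(); p=o["eef_pos"]; a=np.radians(-20.5)
print("expected pivot top px",proj([.521,.3518,.044]),"fin ends",[proj([.521+s*.015*np.cos(a),.3518+s*.015*np.sin(a),.044]).round(1) for s in(-1,1)])
up=p-[0,0,.057]
y=np.radians(yaw());
print("exp slot near-end",[proj(up+[.019*np.cos(y)+s*.0053*-np.sin(y),.019*np.sin(y)+s*.0053*np.cos(y),0]).round(1) for s in(-1,1)])
print("exp foot corners near",[proj(up+[.019*np.cos(y)+s*.0133*-np.sin(y),.019*np.sin(y)+s*.0133*np.cos(y),zz]).round(1) for s in(-1,1) for zz in (0,.026)])
save("s4.png",cv2.resize(im[245:295,245:295],None,fx=12,fy=12,interpolation=2))
E
```

```text
at [523.2 353.9 114.5] 159.4 d [ -2.2  -2.1 -26.5] dyaw -0.1
[np.float64(1.4), np.float64(-2.8), np.float64(26.5)] 0.08
expected pivot top px [266.08192769 275.25094856] fin ends [array([266.2, 279.1]), array([266. , 271.5])]
exp slot near-end [array([262.9, 276.7]), array([266.7, 276.4])]
exp foot corners near [array([260. , 276.9]), array([259.2, 270.5]), array([269.5, 276.2]), array([268.9, 269.8])]
```

View pics/s4.png

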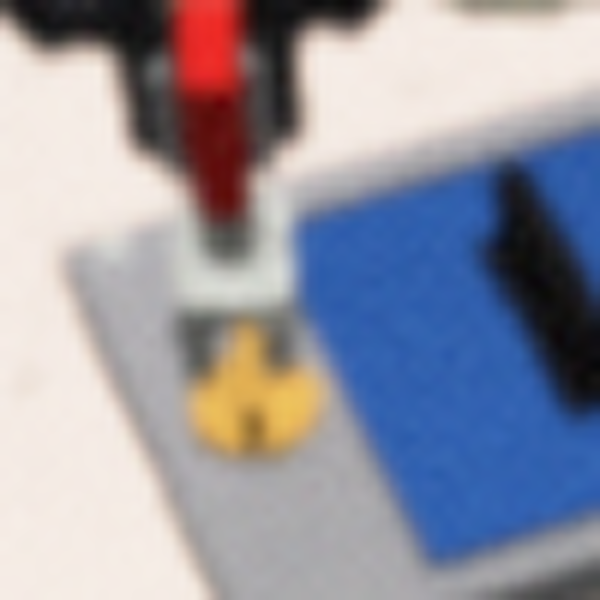

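{"op": "apply_moves", "data": {"moves": [{"jaw":0,"offset":[1.4,-2.6,0],"rot":[0,0,0]},{"jaw":0,"offset":[0,0,6],"rot":[0,0,0]},{"jaw":0,"offset":[0,0,5],"rot":[0,0,0]},{"jaw":0,"offset":[0,0,4],"rot":[0,0,0]},{"jaw":0,"offset":[0,0,0],"rot":[0,0,0]}]}}

```text
time_s: 17.5
eef_pos: [0.5206, 0.3519, 0.0984]
eef_rot: [-0.0, 0.179, 0.984, -0.0]
wrist_force: [-0.0, -0.7, -1.2]
opening: 0.154
grasp_force: 59.2
```

{"op": "apply_moves", "data": {"moves": [{"jaw":0,"offset":[0,0,3],"rot":[0,0,0]},{"jaw":0,"offset":[0,0,3],"rot":[0,0,0]},{"jaw":0,"offset":[0,0,3],"rot":[0,0,0]},{"jaw":0,"offset":[0,0,0],"rot":[0,0,0]},{"jaw":0,"offset":[0,0,0],"rot":[0,0,0]}]}}

```text
time_s: 18.12
eef_pos: [0.521, 0.352, 0.0902]
eef_rot: [0.0, 0.179, 0.984, 0.0]
wrist_force: [-0.0, 0.1, -2.0]
opening: 0.156
grasp_force: 59.2
```

{"op": "apply_moves", "data": {"moves": [{"jaw":0,"offset":[0,0,0],"rot":[0,0,8]},{"jaw":0,"offset":[0,0,0],"rot":[0,0,8]},{"jaw":0,"offset":[0,0,0],"rot":[0,0,8]},{"jaw":0,"offset":[0,0,0],"rot":[0,0,8]},{"jaw":0,"offset":[0,0,0],"rot":[0,0,8]}]}}

```text
time_s: 18.75
eef_pos: [0.5216, 0.353, 0.0906]
eef_rot: [0.0, 0.507, 0.862, 0.001]
wrist_force: [1.4, 3.9, -1.7]
opening: 0.155
grasp_force: 58.9
```

{"op": "apply_moves", "data": {"moves": [{"jaw":0,"offset":[0,0,0],"rot":[0,0,8]},{"jaw":0,"offset":[0,0,0],"rot":[0,0,8]},{"jaw":0,"offset":[0,0,0],"rot":[0,0,8]},{"jaw":0,"offset":[0,0,0],"rot":[0,0,6]},{"jaw":0,"offset":[0,0,0],"rot":[0,0,0]}]}}

```text
time_s: 19.38
eef_pos: [0.5218, 0.3525, 0.0908]
eef_rot: [0.0, 0.711, 0.704, 0.001]
wrist_force: [1.4, 1.5, -1.4]
opening: 0.158
grasp_force: 59.1
```

```bash
python3 - <<'E'
from h import *
o=ctrl.get_obs(); print(o["wrist_force"],o["torque"],yaw(),o["eef_pos"],o["q"].round(2))
E
```

```text
[ 1.43315275  1.50236789 -1.35444079] [ 0.28389768 -0.46302052  0.05057487] 89.44172954614746 [0.52184465 0.35245357 0.09079424] [0.41 0.45 1.57 0.   1.12 0.42]
```

{"op": "apply_moves", "data": {"moves": [{"jaw":0,"offset":[0,0,0],"rot":[0,0,4]},{"jaw":0,"offset":[0,0,0],"rot":[0,0,4]},{"jaw":0,"offset":[0,0,0],"rot":[0,0,3]},{"jaw":0,"offset":[0,0,0],"rot":[0,0,0]},{"jaw":0,"offset":[0,0,0],"rot":[0,0,0]}]}}

```text
time_s: 20.0
eef_pos: [0.5217, 0.3521, 0.0906]
eef_rot: [0.0, 0.774, 0.633, 0.001]
wrist_force: [3.3, -0.5, -0.3]
opening: 0.157
grasp_force: 59.2
```

```bash
python3 - <<'E'
from h import *
o=ctrl.get_obs(); print(o["wrist_force"],o["torque"],yaw(),o["eef_pos"])
E
```

```text
[ 3.30748625 -0.49146261 -0.3345957 ] [ 0.1853096  -0.75110442  0.04361488] 78.49603414264392 [0.52173617 0.3521116  0.09064068]
```

{"op": "apply_moves", "data": {"moves": [{"jaw":0,"offset":[0,0,0],"rot":[0,0,3]},{"jaw":0,"offset":[0,0,0],"rot":[0,0,3]},{"jaw":0,"offset":[0,0,0],"rot":[0,0,0]},{"jaw":0,"offset":[0,0,0],"rot":[0,0,0]},{"jaw":0,"offset":[0,0,0],"rot":[0,0,0]}]}}

```text
time_s: 20.62
eef_pos: [0.5217, 0.352, 0.0906]
eef_rot: [0.0, 0.807, 0.591, 0.001]
wrist_force: [5.3, 0.3, 1.9]
opening: 0.159
grasp_force: 60.8
```

```bash
python3 - <<'E'
from h import *
o=ctrl.get_obs(); print(o["wrist_force"],o["torque"],yaw(),o["eef_pos"])
E
```

```text
[5.34640735 0.32652775 1.87586487] [ 0.05120064 -1.20190884  0.96755065] 72.45880465755525 [0.52169617 0.35202475 0.09063096]
```

Torque jumped to 0.97 N·m, so the catch is at its stop. I'll back off the play and lift.

{"op": "apply_moves", "data": {"moves": [{"jaw":0,"offset":[0,0,0],"rot":[0,0,-6.5]},{"jaw":0,"offset":[0,0,0],"rot":[0,0,-6]},{"jaw":0,"offset":[0,0,0],"rot":[0,0,0]},{"jaw":0,"offset":[0,0,-5],"rot":[0,0,0]},{"jaw":0,"offset":[0,0,-5],"rot":[0,0,0]}]}}

```text
time_s: 21.25
eef_pos: [0.5203, 0.3519, 0.1]
eef_rot: [-0.0, 0.738, 0.674, -0.001]
wrist_force: [1.3, 0.1, -2.0]
opening: 0.151
grasp_force: 59.1
```

{"op": "apply_moves", "data": {"moves": [{"jaw":0,"offset":[0,0,-8],"rot":[0,0,0]},{"jaw":0,"offset":[0,0,-20],"rot":[0,0,0]},{"jaw":0,"offset":[0,0,-30],"rot":[0,0,0]},{"jaw":0,"offset":[0,0,-30],"rot":[0,0,0]},{"jaw":0,"offset":[0,0,0],"rot":[0,0,0]}]}}

```text
time_s: 21.88
eef_pos: [0.5228, 0.3531, 0.1927]
eef_rot: [0.001, 0.738, 0.675, 0.003]
wrist_force: [0.2, 1.2, -0.8]
opening: 0.16
grasp_force: 59.3
```

```bash
python3 - <<'E'
from h import *
im,d=ctrl.camera("scene"); save("s5.png",cv2.resize(im[190:340,190:390],None,fx=4,fy=4,interpolation=2))
o=ctrl.get_obs(); print(o["time_s"],o["wrist_force"],o["q"].round(2)); plan((480,-30,190),169,10)
E
```

```text
21.925 [ 0.81992336  0.53153715 -1.34113326] [0.41 0.33 1.5  0.   1.3  0.5 ]
at [521.7 352.6 190.4] 84.9 d [ -41.7 -382.6   -0.4] dyaw 84.1
[np.float64(-38.5), np.float64(-0.7), np.float64(0.0)] -8.41
[np.float64(-38.0), np.float64(-6.4), np.float64(0.0)] -8.41
[np.float64(-36.6), np.float64(-11.8), np.float64(0.0)] -8.41
[np.float64(-34.5), np.float64(-17.1), np.float64(0.0)] -8.41
[np.float64(-31.6), np.float64(-21.9), np.float64(0.0)] -8.41
[np.float64(-28.1), np.float64(-26.3), np.float64(0.0)] -8.41
[np.float64(-23.9), np.float64(-30.1), np.float64(0.0)] -8.41
[np.float64(-19.3), np.float64(-33.3), np.float64(0.0)] -8.41
[np.float64(-14.2), np.float64(-35.8), np.float64(0.0)] -8.41
[np.float64(-8.8), np.float64(-37.5), np.float64(0.0)] -8.41
```

View pics/s5.png

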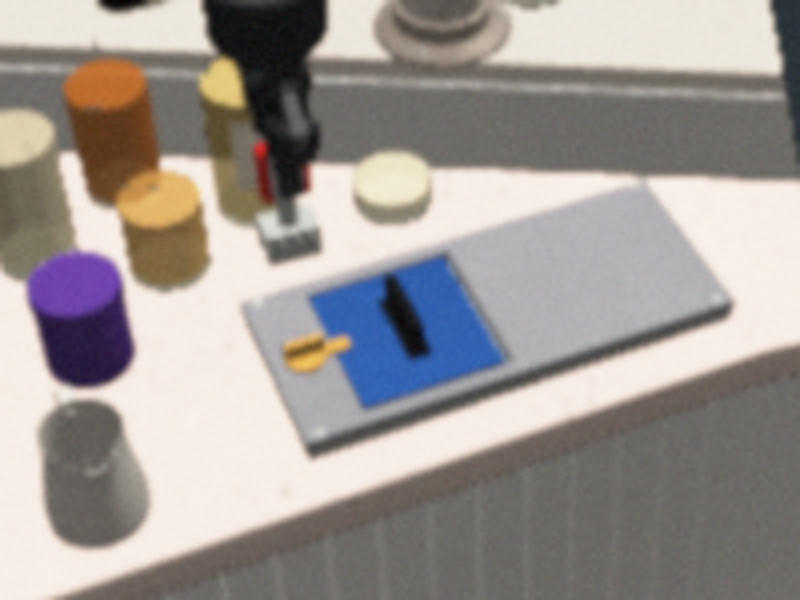

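The catch tongue now overlaps the cover, at crop position (340,345), the cover is flush, and the key hangs clear. I'll take it back to its original spot.

```bash
python3 - <<'E'
from h import *
plan((441,-219.5,185),191.5,15)
E
```

```text
at [521.7 352.6 190.4] 84.9 d [ -80.7 -572.1   -5.4] dyaw 106.6
[np.float64(-38.5), np.float64(-2.0), np.float64(0.4)] -7.11
[np.float64(-37.9), np.float64(-6.7), np.float64(0.4)] -7.11
[np.float64(-36.8), np.float64(-11.3), np.float64(0.4)] -7.11
[np.float64(-35.1), np.float64(-15.8), np.float64(0.4)] -7.11
[np.float64(-32.9), np.float64(-20.0), np.float64(0.4)] -7.11
[np.float64(-30.2), np.float64(-24.0), np.float64(0.4)] -7.11
[np.float64(-27.0), np.float64(-27.5), np.float64(0.4)] -7.11
[np.float64(-23.4), np.float64(-30.6), np.float64(0.4)] -7.11
[np.float64(-19.4), np.float64(-33.3), np.float64(0.4)] -7.11
[np.float64(-15.1), np.float64(-35.4), np.float64(0.4)] -7.11
[np.float64(-10.6), np.float64(-37.0), np.float64(0.4)] -7.11
[np.float64(-6.0), np.float64(-38.1), np.float64(0.4)] -7.11
[np.float64(-1.2), np.float64(-38.5), np.float64(0.4)] -7.11
[np.float64(3.6), np.float64(-38.4), np.float64(0.4)] -7.11
[np.float64(8.3), np.float64(-37.6), np.float64(0.4)] -7.11
```

{"op": "apply_moves", "data": {"moves": [{"jaw":0,"offset":[-38.5,-2,0],"rot":[0,0,-7.1]},{"jaw":0,"offset":[-38,-6.5,0],"rot":[0,0,-7.1]},{"jaw":0,"offset":[-37,-11.5,0],"rot":[0,0,-7.1]},{"jaw":0,"offset":[-35,-16,0],"rot":[0,0,-7.1]},{"jaw":0,"offset":[-33,-20,0],"rot":[0,0,-7.1]}]}}

```text
time_s: 22.55
eef_pos: [0.4925, 0.1598, 0.1868]
eef_rot: [-0.001, 0.495, 0.869, -0.001]
wrist_force: [0.0, 0.5, -0.8]
opening: 0.158
grasp_force: 59.2
```

{"op": "apply_moves", "data": {"moves": [{"jaw":0,"offset":[-30,-24,0],"rot":[0,0,-7.1]},{"jaw":0,"offset":[-27,-27.5,0],"rot":[0,0,-7.1]},{"jaw":0,"offset":[-23.5,-30.5,0],"rot":[0,0,-7.1]},{"jaw":0,"offset":[-19.5,-33,0],"rot":[0,0,-7.1]},{"jaw":0,"offset":[-15,-35.5,0],"rot":[0,0,-7.1]}]}}

```text
time_s: 23.18
eef_pos: [0.4658, -0.0302, 0.187]
eef_rot: [-0.001, 0.207, 0.978, 0.0]
wrist_force: [0.7, -0.3, -0.5]
opening: 0.152
grasp_force: 59.2
```

{"op": "apply_moves", "data": {"moves": [{"jaw":0,"offset":[-10.5,-37,0],"rot":[0,0,-7.1]},{"jaw":0,"offset":[-6,-38,0],"rot":[0,0,-7.1]},{"jaw":0,"offset":[-1,-38.5,0],"rot":[0,0,-7.1]},{"jaw":0,"offset":[3.5,-38.5,0],"rot":[0,0,-7.1]},{"jaw":0,"offset":[8.5,-37.5,0],"rot":[0,0,-7.1]}]}}

```text
time_s: 23.8
eef_pos: [0.4383, -0.2205, 0.187]
eef_rot: [-0.001, -0.101, 0.995, 0.001]
wrist_force: [0.5, -0.1, -0.5]
opening: 0.157
grasp_force: 59.2
```

```bash
python3 - <<'E'
from h import *
plan((441,-219.5,62),191.5,1); print(ctrl.get_obs()["eef_rot"])
E
```

```text
at [ 438.3 -220.5  187. ] -168.4 d [   2.7    1.  -125. ] dyaw -0.1
[np.float64(-2.8), np.float64(0.4), np.float64(125.0)] 0.1
[-7.35671279e-04 -1.01067059e-01  9.94878906e-01  9.33438087e-04]
```

{"op": "apply_moves", "data": {"moves": [{"jaw":0,"offset":[-2.8,0,40],"rot":[0,0,0]},{"jaw":0,"offset":[0,0,40],"rot":[0,0,0]},{"jaw":0,"offset":[0,0,30],"rot":[0,0,0]},{"jaw":0,"offset":[0,0,14],"rot":[0,0,0]},{"jaw":0,"offset":[0,0,0],"rot":[0,0,0]}]}}

```text
time_s: 24.42
eef_pos: [0.4413, -0.2187, 0.0631]
eef_rot: [-0.001, -0.099, 0.995, 0.001]
wrist_force: [0.3, 0.2, -1.0]
opening: 0.159
grasp_force: 59.2
```

{"op": "apply_moves", "data": {"moves": [{"jaw":0,"offset":[0,0,2],"rot":[0,0,0]},{"jaw":0,"offset":[0,0,2],"rot":[0,0,0]},{"jaw":0,"offset":[0,0,2],"rot":[0,0,0]},{"jaw":0,"offset":[0,0,0],"rot":[0,0,0]},{"jaw":0,"offset":[0,0,0],"rot":[0,0,0]}]}}

```text
time_s: 25.05
eef_pos: [0.4422, -0.2194, 0.0583]
eef_rot: [0.0, -0.099, 0.995, -0.0]
wrist_force: [-1.1, -0.2, -0.7]
opening: 0.156
grasp_force: 59.2
```

{"op": "apply_moves", "data": {"moves": [{"jaw":0,"offset":[0,0,1],"rot":[0,0,0]},{"jaw":0,"offset":[0,0,1],"rot":[0,0,0]},{"jaw":0,"offset":[0,0,1],"rot":[0,0,0]},{"jaw":0,"offset":[0,0,1],"rot":[0,0,0]},{"jaw":0,"offset":[0,0,0],"rot":[0,0,0]}]}}

```text
time_s: 25.68
eef_pos: [0.4426, -0.2198, 0.057]
eef_rot: [-0.0, -0.099, 0.995, -0.0]
wrist_force: [-9.2, 5.0, 28.4]
opening: 0.161
grasp_force: 63.5
```

Firm contact at the expected height. I'll ease off, open slowly and rise.

{"op": "apply_moves", "data": {"moves": [{"jaw":0,"offset":[0,0,-2.5],"rot":[0,0,0]},{"jaw":0.25,"offset":[0,0,0],"rot":[0,0,0]},{"jaw":0.4,"offset":[0,0,0],"rot":[0,0,0]},{"jaw":0.7,"offset":[0,0,0],"rot":[0,0,0]},{"jaw":1,"offset":[0,0,0],"rot":[0,0,0]}]}}

```text
time_s: 26.3
eef_pos: [0.442, -0.2193, 0.0564]
eef_rot: [-0.0, -0.099, 0.995, 0.0]
wrist_force: [0.1, 0.5, -0.4]
opening: 0.813
grasp_force: 0.0
```

{"op": "apply_moves", "data": {"moves": [{"jaw":1,"offset":[0,0,0],"rot":[0,0,0]},{"jaw":1,"offset":[0,0,-30],"rot":[0,0,0]},{"jaw":1,"offset":[0,0,-50],"rot":[0,0,0]},{"jaw":1,"offset":[0,0,-60],"rot":[0,0,0]},{"jaw":1,"offset":[0,0,-10],"rot":[0,0,0]}]}}

```text
time_s: 26.92
eef_pos: [0.4444, -0.2212, 0.2115]
eef_rot: [0.003, -0.099, 0.995, -0.003]
wrist_force: [0.0, -0.2, -0.5]
opening: 1.004
grasp_force: 0.0
```

{"op": "apply_moves", "data": {"moves": [{"jaw":1,"offset":[0,-60,0],"rot":[0,0,0]},{"jaw":1,"offset":[0,-60,0],"rot":[0,0,0]},{"jaw":1,"offset":[0,-60,0],"rot":[0,0,0]},{"jaw":1,"offset":[0,-60,0],"rot":[0,0,0]},{"jaw":1,"offset":[0,0,0],"rot":[0,0,0]}]}}

```text
time_s: 27.55
eef_pos: [0.4884, -0.4582, 0.2034]
eef_rot: [-0.001, -0.097, 0.995, 0.001]
wrist_force: [-0.8, 0.6, -1.0]
opening: 0.997
grasp_force: 0.0
```

```bash
python3 - <<'E'
from h import *
im,d=ctrl.camera("top"); W=world("top",d); I=im.astype(int); save("top3.png",im[190:320,120:530].repeat(1,0))
K=(W[...,0]>.38)&(W[...,0]<.5)&(W[...,1]>-.26)&(W[...,1]<-.17)
for a,b in[(.085,.11),(.018,.034)]:
    m=K&(W[...,2]>a)&(W[...,2]<b)
    if m.sum()>5: print("key",rect(W[m]),heights(W[m]),m.sum())
b=(I[...,2]>I[...,0]+40)&(I[...,2]>I[...,1]+25)&(W[...,2]>.01)&(W[...,2]<.045)&(W[...,1]>.1)&(W[...,1]<.36)&(W[...,0]<.62)
print("cover",rect(W[b]),heights(W[b]))
o=np.zeros((600,800,3),np.uint8); r=cv2.resize(im[190:320,140:540],(800,260),interpolation=2); o[:260]=r
im,d=ctrl.camera("scene"); o[270:590,:640]=cv2.resize(im[180:340,200:520],(640,320)); save("end.png",o)
x=ctrl.get_obs(); print(x["time_s"],x["dq"].round(3))
E
```

```text
key (array([ 443.2, -220.7]), array([33.7, 15.2]), 12.4) [0.0861 0.0948 0.0994] 102
key (array([ 442.6, -220.3]), array([38.8, 27.4]), 14.6) [0.0199 0.0273 0.0321] 107
cover (array([517.8, 274.8]), array([108.5, 118.5]), 87.6) [0.0208 0.0254 0.03  ]
27.65 [ 0.024 -0.042  0.027  0.002  0.001 -0.001]
```

View pics/end.png

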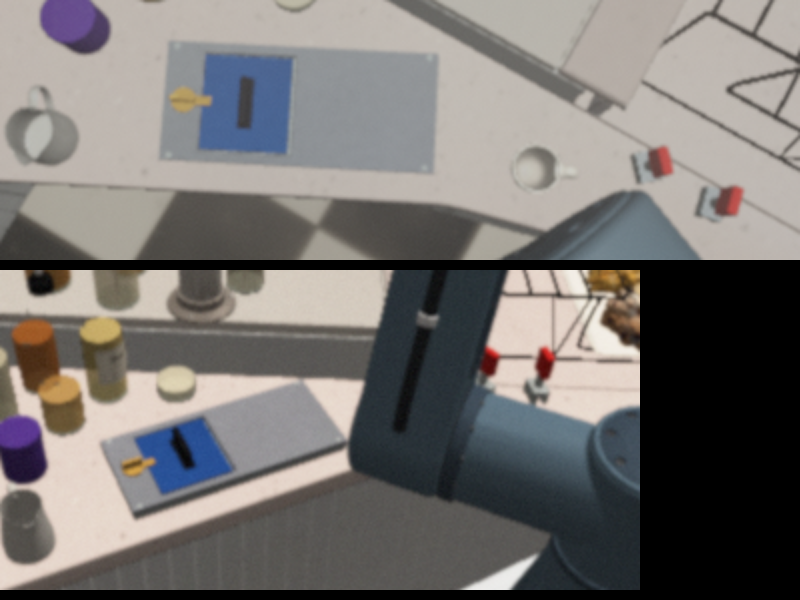

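The final view shows the catch tongue over the flush cover at (205,100). The key stands upright at (655,163), and the jug, cup and tin are where they started.

```bash
python3 -c "
from bench import ctrl
print(ctrl.hand_in())"
```

```text
the job is handed in; nothing more can be done
None
```

The job is handed in at about 28 s of the 70 s allowed: the cover lies flush in the pocket, the catch is turned to its stop over it with the key, and the key stands upright on the counter again; no verdict came back from the judge.

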